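# Pry open a tight die set

## Robot

A 6-joint arm with a two-finger parallel gripper is mounted at the origin on the work surface. World frame = base frame: x ahead of the robot, y to its left, z up, the work surface at z = 0. Lengths are in m, angles in rad, forces in N, time in s.
With the tool pointing down it reaches from about 0.375 to 0.975 m from the base axis. Payload 3.8 kg.
Tool frame: the origin (TCP) lies at the very end of the fingers, on their centre line; the grasp point (between the pads) lies 19 mm behind it (bot.pinch_z is the distance from the TCP to the grasp point, in m); x points along the fingers, y is the direction in which the jaws open and shut, and the axes are right-handed (so a half turn about x gives the same grasp; the last joint's range is limited). The gripper opens to 85 mm and grips with 20 to 120 N. Pads are 22 mm wide; open, the fingers measure 114 mm over their backs; the gripper's body (76 mm by 85 mm) begins 54 mm behind the grasp point. The pads swing forward as they close: fully open they stand 13 mm farther back than shut.
Start: joints at [-1.332, 0.264, 1.604, -0, 1.274, -0.037], TCP at [0.184, -0.649, 0.231] pointing down, gripper open.
Joint ranges: [-2.63, 2.63], [-0.94, 2.18], [0.31, 2.57], [-1.31, 4.45], [0, 2.66], [-2.55, 2.55]. Speed limits (rad/s): [2.57, 2.57, 3.14, 3.14, 3.14, 3.14].

## Interface

Orientations are given as a rotation vector (axis times angle).
In Python, from workcell import monitor, imaging, finish_job, bot gives the robot as it stands.
- The arm moves only by the tool jog_arm, never from a script. Its argument "rows" is a list of rows, each a list of 7 numbers: the shift along the tool's x, y, z in m, then the turn, a rotation vector about the tool's x, y, z in rad, then the opening in per cent of the stroke, from 0 (shut) to 100 (fully open). A call has 1 to 20 rows; each row is the pose to reach, as a shift and turn from the pose measured when the call began, along the tool's axes at that moment; what a row does not reach only later rows make up. A row lasts 1/10 s, in which the tool goes at most 50 mm and 8.59 degrees, less where a joint would pass 70% of its speed; a pose out of reach is approached as far as the arm can. A call with a gripper value outside its range is refused whole. The fingers move at their own pace and stop on an object; "force" is the grip in N (left out, the last holds). Time passes only in rows, so rows that repeat a pose let the fingers close. It gives the time, the measured TCP pose, the force and the opening at its end, in the units of the state.
- monitor.read_state(): the state, without advancing time (a new reading comes with each control period).
- imaging.read_camera(name): name is "side" or "top" or "wrist"; returns the picture (400x640x3 uint8, blue, green, red); there is no depth.
- imaging.camera_params(name): a dict with "fx", "fy", "cx", "cy" (pixels), "T" (4x4, takes a point from camera to world coordinates); the wrist camera has in their place "T_tool_cam" (4x4, takes a point from camera to tool coordinates, whose origin is the TCP and whose axes are the tool frame's). Camera axes: x right, y down, z forward; pixel columns grow to the right and rows downward; lengths in m; the calibration is good to about 2 mm. The wrist camera is an equidistant fisheye: a pixel r from the principal point sees the ray r / f radians off the axis. A picture is of the moment at which its call begins: read the wrist's pose just before it. camera_params takes no time and is no camera call.
- finish_job(): hands the job in, once; it reports no verdict.
The state is a dict: "time": time; "q": joint angles; "joint_vel": joint speeds; "joint_torque": joint torques, N m; "tool_pos": TCP position; "tcp_rot": TCP orientation; "wrist_force": force on the tool from outside, world axes, zero at the start; "torque": the same for the moment, N m; "width": opening from 0.0 (shut) to 1.0 (fully open).
Only numpy, scipy, OpenCV 4.12 (cv2) and the standard library are available. Lean on these libraries where they do the work, as an engineer would, in place of code of your own. Each camera call takes 0.05 s, during which the arm holds its last target. There are 200 camera calls.

## Task

The die set on the bench is stuck shut. Slip the flat tip of the pry bar over the fulcrum block into the gap under the top shoe and lever the shoe up, with the bar only, until you feel it come firmly up against its stop collars; press it home there for a moment, but do not strain it. Then draw the bar out and lay it gently back on the rubber mat, leaving the shoe up and the other things on the bench where they are.

Things in the scene. Friction and masses are not known exactly. Their poses are not given: they have to be found in the camera images.
- die_set: Steel die set fixed to the bench, 110 (x) x 150 (y) mm, 190 mm high; origin at the centre of its underside, z up. Its front, where the bar goes in, faces its own -x. Lower shoe's top at z = 96 mm; over it a die block (x within 22 mm, y within 30 mm of the middle) holds the shut top shoe at z = 112 mm. Two guide posts at x = 0, y = +52 and -52 mm, with stop collars clamped on them.
- gap (a point): Middle of the front edge of the open gap between lower and top shoe, in the plane of the top shoe's front face (50 mm before the die set's middle), at z = 104 mm. The gap is at least 16 mm high (z = 96 to 112 mm), runs along the whole front and is 28 mm deep, up to the die block. Axes as the die set: +x leads in.
- top_shoe: Heavy steel plate 100 (x) x 130 (y) x 25 mm, origin at the centre of its underside, axes as the die set. It slides up the guide posts in tight bushings, starts shut (z = 112 mm) or up to 3 mm open, takes 32 to 44 N from the bar to raise, stays where left, and stops dead on the collars, clamped anywhere 5 to 15 mm above shut. 52 N or more from the bar holds it firmly there; over 115 N harms it.
- fulcrum: Steel fulcrum block fixed to the bench before the die set's front, 34 (x) x 60 (y) mm in plan, 100 mm high, its top a rounded ridge along its y; origin at the centre of its underside. The ridge is 40 to 50 mm before the top shoe's front face.
- fulcrum_top (a point): Middle of the fulcrum's ridge line, 100 mm above the bench.
- mat: Dark rubber mat fixed to the bench, 360 (x) x 180 (y) x 3 mm; origin at the centre of its underside.
- pry_bar: Loose straight flat steel pry bar, 290 mm long, 18 mm wide, 12 mm thick, about 0.48 kg, underside flat all along; origin on the underside, half-way along. x points to the tip, z up as it lies. Last 50 mm at the tip: stepped down to 6 mm thick, flush with the underside. Last 100 mm at the other end: grey plastic sleeve, 24 mm wide, 16 mm thick, flush with the underside.
- bar_mid (a point): Holding place of the pry bar, within 10 mm of its balance point: on its centre line, half-way up the 12 mm thickness, bare steel 18 mm wide. The tip end is 175 mm away along +x, the handle end 115 mm along -x. Axes as pry_bar.
- bar_tip (a point): The pry bar's tip end, at mid width, half-way up the 6 mm thick tip. Axes as pry_bar.
- oil_bottle: Bystander: green plastic oil bottle, 48 mm across, 115 mm high, origin at the centre of its underside.
- parts_cup: Bystander: small yellow plastic parts cup, 64 mm across, 40 mm high, origin at the centre of its underside.
- socket: Bystander: steel socket standing upright, 32 mm across, 45 mm high, origin at the centre of its underside.
Not all that is in view belongs to the job. Several things have the shape of the die_set; the one meant has the colours described above.

How it is judged:
On the way, in this order (a step that is already met when the one before it is completed fails the run):
1. the bar bears on the fulcrum with its tip at least 5 mm inside the gap under the top shoe (x of bar_tip in the frame of die_set between -0.045 and 0 m and z of bar_tip in the frame of die_set between 0.094 and 0.13 m and contact force between pry_bar and fulcrum above 1 N), for 0.2 s.
2. the top shoe is levered up and held firmly against its stop by the bar bearing on the fulcrum (x of bar_tip in the frame of die_set between -0.045 and 0 m and z of bar_tip in the frame of die_set between 0.094 and 0.13 m and z of top_shoe in the frame of die_set above 0.1165 m and contact force between pry_bar and fulcrum above 50 N and contact force between pry_bar and top_shoe above 50 N), for 0.2 s.
At the end, for the whole second after the job is handed in: The top shoe stays raised, at least 4 mm up from shut, and at rest; the pry bar lies flat and still on the rubber mat, its holding place (near the middle) over the mat (z of top_shoe in the frame of die_set above 0.116 m and linear speed of top_shoe below 0.01 m/s and x of bar_mid in the frame of mat between -0.18 and 0.18 m and y of bar_mid in the frame of mat between -0.09 and 0.09 m and z of bar_mid in the frame of mat below 0.02 m and contact force between pry_bar and mat above 1 N and linear speed of pry_bar below 0.02 m/s); the robot touches nothing.
It fails at once if the bar strains the top shoe with more than 115 N (contact force between pry_bar and top_shoe above 115 N).
It fails at once if the robot itself pushes on the top shoe (over 5 N) (contact force between any of the fingers, the arm and top_shoe above 5 N).
It fails at once if the bar is thrown down on the mat (over 90 N) (contact force between pry_bar and mat above 90 N).
It fails at once if a bystander is moved more than 25 mm (distance of any of oil_bottle, parts_cup, socket from where it was at the start of the episode above 0.025 m).
It also fails if it takes over 72 s, if anything falls off the work surface, if the arm or the gripper's body presses on something with over 40 N, if the wrist force passes 120 N, or if a joint passes its speed limit or range.

## Working session

There is one attempt and no reset: what is moved stays moved. The work goes in short steps, Python scripts to look and compute and a tool call to move; the robot and the scene stay as the last step left them, time stands still between calls to the robot, and variables do not carry over. Pictures are saved under pics/ and viewed, about 8 in all and at most 12, crops included, and the job is handed in when it is done.

Besides the shell and the picture viewer there is one more tool, called after "Call:" in YAML: its name, and indented under it one key for each argument. jog_arm: Moves the arm, as the interface text tells. Its arguments: {"type":"object","properties":{"rows":{"type":"array","items":{"type":"array","items":{"type":"number"}}},"force":{"type":"number"}},"required":["rows"]}

```bash
ls; mkdir -p pics; python3 - <<'E'
from workcell import monitor, imaging, bot
import cv2,numpy as np
print(monitor.read_state(), bot.pinch_z)
np.set_printoptions(precision=4,suppress=True)
for n in("side","top","wrist"):
    cv2.imwrite(f"pics/{n}0.png",imaging.read_camera(n)); print(n,imaging.camera_params(n))
E
```

```text
pics
{'time': 0.0, 'q': array([-1.33188742e+00,  2.64746858e-01,  1.60538211e+00, -4.12987664e-05,
        1.27369808e+00, -3.69080349e-02]), 'joint_vel': array([-0.00177099,  0.00016643, -0.00093805, -0.00011524,  0.00059373,
        0.00044039]), 'joint_torque': array([ 1.19130527e-04, -5.15114129e+01, -3.67312932e+01,  1.04818469e-04,
        1.28784249e-02, -4.98170337e-06]), 'tool_pos': array([ 0.18363062, -0.64877836,  0.22996189]), 'tcp_rot': array([ 2.07445476,  0.29028775, -2.07500893]), 'wrist_force': array([ 0.30970527, -0.37392366,  1.03296323]), 'torque': array([0.0641441 , 0.04707008, 0.01473589]), 'width': 1.000734929757393} 0.0187
side {'fx': 465.3983448118214, 'fy': 465.3983448118214, 'cx': 320.6260946257511, 'cy': 196.42462992046225, 'T': array([[ 0.986 , -0.101 ,  0.1328,  0.4144],
       [-0.1664, -0.6573,  0.735 , -0.7667],
       [ 0.0131, -0.7468, -0.6649,  0.8164],
       [ 0.    ,  0.    ,  0.    ,  1.    ]])}
top {'fx': 384.2313833473919, 'fy': 384.2313833473919, 'cx': 322.71259145149264, 'cy': 203.91141185599886, 'T': array([[ 0.021 , -0.9958,  0.0896,  0.496 ],
       [-0.9997, -0.02  ,  0.0126,  0.0313],
       [-0.0108, -0.0898, -0.9959,  0.935 ],
       [ 0.    ,  0.    ,  0.    ,  1.    ]])}
wrist {'fx': 309.70691628693146, 'fy': 309.70691628693146, 'cx': 318.0053469750887, 'cy': 201.75032539493998, 'T_tool_cam': array([[ 0.    , -0.2716,  0.9624, -0.1433],
       [ 1.    , -0.0006, -0.0002, -0.    ],
       [ 0.0006,  0.9624,  0.2716, -0.0698],
       [ 0.    ,  0.    ,  0.    ,  1.    ]])}
```

View pics/top0.png

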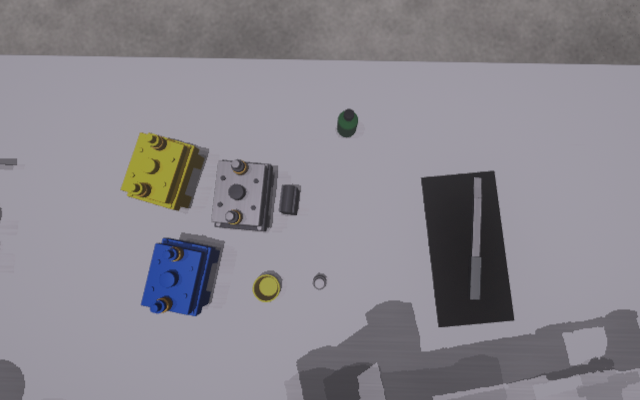

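View pics/side0.png

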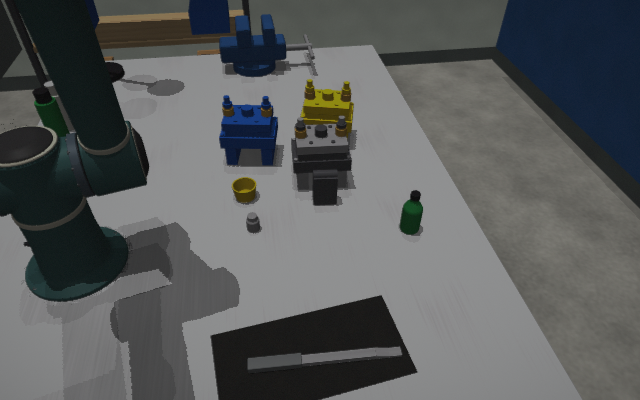

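The pictures show three die-set look-alikes in the top view: yellow at (158,170), blue at (177,277) and grey steel at (242,195). I choose the grey one, which has the dark fulcrum at (290,198) and its front facing image right (about world -y). The bar lies on the mat with its sleeve at (476,277) and its tip at (478,180). I'll check this in one close crop.

```bash
cat > h.py <<'E'
import numpy as np,cv2
from scipy.spatial.transform import Rotation as R
from workcell import monitor, imaging, bot
np.set_printoptions(precision=4,suppress=True)
def ray(n,u,v,st=None):
    p=imaging.camera_params(n); x=(u-p['cx'])/p['fx']; y=(v-p['cy'])/p['fy']
    if n=='wrist':
        r=np.hypot(x,y); s=np.sin(r)/r if r>1e-9 else 1
        d=np.array([x*s,y*s,np.cos(r)]); T0=np.eye(4); T0[:3,:3]=R.from_rotvec(st['tcp_rot']).as_matrix(); T0[:3,3]=st['tool_pos']
        T=T0@p['T_tool_cam']
    else: d=np.array([x,y,1]); T=p['T']
    return T[:3,3],T[:3,:3]@d
def onz(n,u,v,z,st=None):
    o,d=ray(n,u,v,st); return o+d*(z-o[2])/d[2]
def proj(n,P,st=None):
    p=imaging.camera_params(n)
    if n=='wrist':
        T0=np.eye(4); T0[:3,:3]=R.from_rotvec(st['tcp_rot']).as_matrix(); T0[:3,3]=st['tool_pos']; T=T0@p['T_tool_cam']
    else: T=p['T']
    c=T[:3,:3].T@(np.array(P)-T[:3,3])
    if n=='wrist':
        a=np.hypot(c[0],c[1]); t=np.arctan2(a,c[2]); return p['cx']+p['fx']*t*c[0]/a,p['cy']+p['fy']*t*c[1]/a
    return p['cx']+p['fx']*c[0]/c[2],p['cy']+p['fy']*c[1]/c[2]
E
python3 - <<'E'
from h import *
a=cv2.imread('pics/top0.png')
c1=cv2.resize(a[140:245,200:310],None,fx=4.5,fy=4.5,interpolation=cv2.INTER_CUBIC)
c2=cv2.resize(a[165:315,440:510],None,fx=4,fy=4,interpolation=cv2.INTER_CUBIC)
o=np.zeros((600,800,3),np.uint8); o[:c1.shape[0],:c1.shape[1]]=c1; o[:c2.shape[0],510:510+c2.shape[1]]=c2
cv2.imwrite('pics/crop1.png',o)
g=cv2.cvtColor(a,cv2.COLOR_BGR2GRAY)
roi=np.zeros_like(g); roi[175:320,445:500]=1
m=((g>60)&(roi>0)).astype(np.uint8)
cs=max(cv2.findContours(m,0,2)[0],key=cv2.contourArea)
box=cv2.boxPoints(cv2.minAreaRect(cs)); print(box)
for b in box: print(onz('top',*b,0.012))
for v in range(176,304,6):
    xs=np.where(m[v])[0]; 
    if len(xs): print(v,xs.min(),xs.max(),g[v,int(xs.mean())],onz('top',xs.mean(),v,0.015)[:2])
E
```

```text
[[469.4322 298.9821]
 [473.2909 176.7881]
 [483.2179 177.1016]
 [479.3591 299.2956]]
[ 0.3617 -0.3065  0.012 ]
[ 0.6521 -0.3196  0.012 ]
[ 0.6518 -0.3435  0.012 ]
[ 0.3615 -0.3297  0.012 ]
176 495 499 156 [ 0.6547 -0.3753]
182 474 499 45 [ 0.6395 -0.3463]
188 473 499 43 [ 0.6249 -0.342 ]
194 474 499 42 [ 0.6103 -0.3413]
200 474 499 86 [ 0.5958 -0.3377]
206 474 499 126 [ 0.5813 -0.3332]
212 474 481 125 [ 0.5668 -0.3273]
218 473 480 124 [ 0.5524 -0.3247]
224 473 480 124 [ 0.5381 -0.3245]
230 473 480 124 [ 0.5238 -0.3242]
236 473 480 124 [ 0.5096 -0.324 ]
242 472 480 125 [ 0.4953 -0.3226]
248 472 479 125 [ 0.4812 -0.3213]
254 472 479 125 [ 0.467  -0.3211]
260 471 480 95 [ 0.453  -0.3209]
266 471 480 95 [ 0.4389 -0.3206]
272 471 480 95 [ 0.4249 -0.3204]
278 471 480 95 [ 0.411  -0.3202]
284 470 479 95 [ 0.397  -0.3177]
290 470 479 96 [ 0.3831 -0.3175]
296 470 479 96 [ 0.3693 -0.3173]
```

View pics/crop1.png

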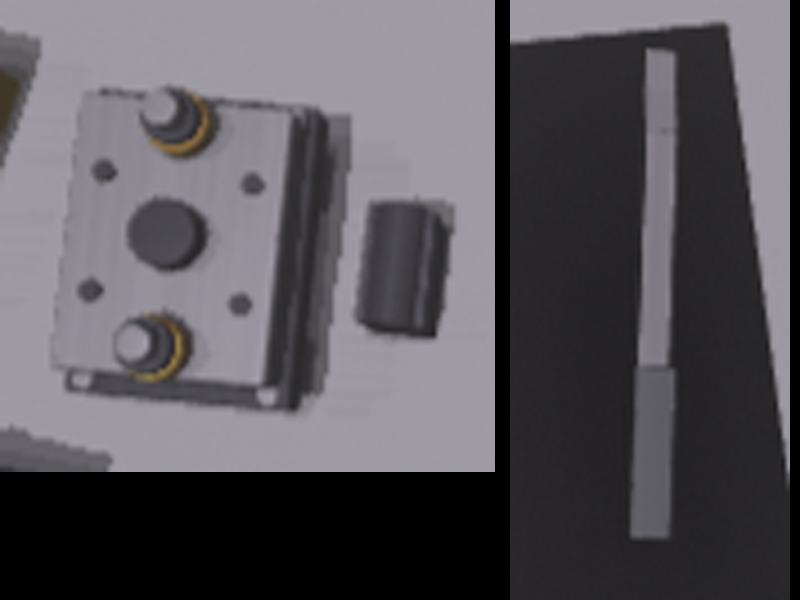

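Bar heading is about -0.04 rad from world +x. It is 290 mm long by measurement, as it should be, and bar_mid is at about (0.477,-0.3215). In the close crop the steel die set has grey shoes and dark guide post bushings, with the fulcrum before its front face, so the choice holds. Next I work out the shoe and the fulcrum.

```bash
python3 - <<'E'
from h import *
f=lambda x,y:(x/4.5+200,y/4.5+140)
C={k:onz('top',*f(*c),0.138)[:2] for k,c in dict(bl=(82,92),fl=(292,108),br=(52,368),fr=(270,385)).items()}
print(C)
n=lambda a,b:np.linalg.norm(C[a]-C[b])
print('sizes',n('bl','fl'),n('br','fr'),n('bl','br'),n('fl','fr'))
ctr=sum(C.values())/4
xa=(C['fl']+C['fr']-C['bl']-C['br']); xa=-xa/np.linalg.norm(xa)
ya=(C['bl']+C['fl']-C['br']-C['fr']);ya/=np.linalg.norm(ya)
print('centre',ctr,'x',xa,np.arctan2(xa[1],xa[0]),'ya',ya,np.arctan2(ya[1],ya[0]))
for k in dict(tl=(372,202),tr=(416,204),bl=(362,325),br=(408,335),mid=(398,268)).items():
    P=onz('top',*f(*k[1]),0.1)[:2]; print(k[0],P, (P-ctr)@xa)
cv2.imwrite('pics/crop2.png',cv2.resize(cv2.imread('pics/side0.png')[110:215,280:365],None,fx=5,fy=5,interpolation=cv2.INTER_CUBIC))
E
```

```text
{'bl': array([0.6554, 0.2638]), 'fl': array([0.6496, 0.1649]), 'br': array([0.5258, 0.2718]), 'fr': array([0.52  , 0.1706])}
sizes 0.09907418598186504 0.1014018526340287 0.1298723814064047 0.12977461727697398
centre [0.5877 0.2178] x [0.0574 0.9984] 1.5134063386935885 ya [ 0.9986 -0.0528] -0.05282244152393599
tl [0.6113 0.1306] -0.08569090690330328
tr [0.6107 0.1091] -0.10718772877470563
bl [0.5511 0.1336] -0.0861240667078578
br [0.5467 0.1112] -0.1087841064599907
mid [0.5792 0.117 ] -0.1011374330916257
```

View pics/crop2.png

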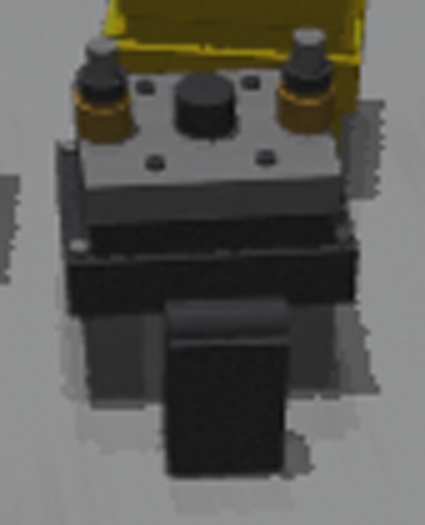

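```bash
python3 - <<'E'
from h import *
s=monitor.read_state(); M=R.from_rotvec(s['tcp_rot']).as_matrix(); print(s['q'],s['tool_pos']);print(M)
for n,u,v,z in(('bottle',347,112,.11),('cup',267,287,.04),('socket',320,283,.045)): print(n,onz('top',u,v,z))
# plan: tool z along bar heading (or opposite)
for h in(-.042,-.042+np.pi):
    z=np.array([np.cos(h),np.sin(h),0]); x=np.array([0,0,-1.]); y=np.cross(z,x)
    T=np.stack([x,y,z],1); d=M.T@(np.array([.477,-.3215,.13])-s['tool_pos']); print(h,'shift',d,'turn',R.from_matrix(M.T@T).as_rotvec())
E
```

```text
[-1.3319  0.2646  1.6051 -0.      1.2737 -0.0369] [ 0.1837 -0.6489  0.2302]
[[-0.0004  0.2723 -0.9622]
 [ 0.0018 -0.9622 -0.2723]
 [-1.     -0.0018 -0.0001]]
bottle [ 0.7745 -0.0075  0.11  ]
cup [0.3823 0.1666 0.04  ]
socket [0.3946 0.0449 0.045 ]
-0.042 shift [ 0.1007 -0.235  -0.3714] turn [-2.8238 -0.0026  0.0003]
3.0995926535897933 shift [ 0.1007 -0.235  -0.3714] turn [0.3178 0.0002 0.0018]
```

Call:
jog_arm:
  rows:
    - [0.03,-0.06,-0.09,0.08,0,0,100]
    - [0.05,-0.12,-0.19,0.16,0,0,100]
    - [0.08,-0.18,-0.28,0.24,0,0,100]
    - [0.1,-0.235,-0.371,0.318,0,0,100]
    - [0.1,-0.235,-0.371,0.318,0,0,100]
    - [0.1,-0.235,-0.371,0.318,0,0,100]
    - [0.1,-0.235,-0.371,0.318,0,0,100]
    - [0.1,-0.235,-0.371,0.318,0,0,100]
    - [0.1,-0.235,-0.371,0.318,0,0,100]
    - [0.1,-0.235,-0.371,0.318,0,0,100]
    - [0.1,-0.235,-0.371,0.318,0,0,100]
    - [0.1,-0.235,-0.371,0.318,0,0,100]
    - [0.1,-0.235,-0.371,0.318,0,0,100]

```text
time: 1.45
tool_pos: [0.476, -0.323, 0.1311]
tcp_rot: [-2.198, 0.047, 2.199]
wrist_force: [0.7, -0.3, 0.5]
width: 1.001
```

```bash
python3 - <<'E'
from h import *
s=monitor.read_state(); im=imaging.read_camera('wrist'); cv2.imwrite('pics/w1.png',im)
print(s['time'],s['q'],s['tool_pos'],R.from_rotvec(s['tcp_rot']).as_matrix(),s['wrist_force'])
for nm,P in dict(mid=(.477,-.3215,.015),step=(.602,-.3265,.012),sleeve=(.462,-.321,.017),tip=(.652,-.329,.009)).items(): print(nm,proj('wrist',P,s))
E
```

```text
1.45 [-0.64    0.1606  1.9218  0.001   1.0599  0.9744] [ 0.476  -0.323   0.1311] [[-0.0001 -0.0441 -0.999 ]
 [ 0.0011 -0.999   0.0441]
 [-1.     -0.0011  0.0001]] [ 0.7239 -0.3066  0.5469]
mid (np.float64(316.8076521595839), np.float64(196.7586176623813))
step (np.float64(316.05129577373594), np.float64(51.008568867756395))
sleeve (np.float64(317.01045613851596), np.float64(213.95127525233744))
tip (np.float64(316.4195817492112), np.float64(-1.578736103997045))
```

View pics/w1.png

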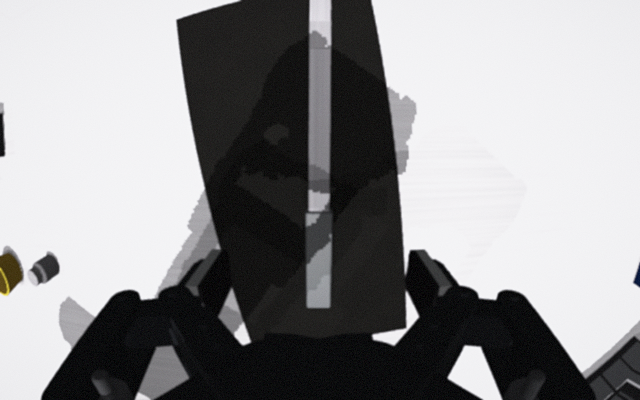

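Call:
jog_arm:
  force: 120
  rows:
    - [0.04,0.001,-0.003,0,0,0,100]
    - [0.08,0.001,-0.003,0,0,0,100]
    - [0.11,0.001,-0.003,0,0,0,100]
    - [0.124,0.001,-0.003,0,0,0,100]
    - [0.124,0.001,-0.003,0,0,0,100]
    - [0.124,0.001,-0.003,0,0,0,100]
    - [0.124,0.001,-0.003,0,0,0,0]
    - [0.124,0.001,-0.003,0,0,0,0]
    - [0.124,0.001,-0.003,0,0,0,0]
    - [0.124,0.001,-0.003,0,0,0,0]
    - [0.124,0.001,-0.003,0,0,0,0]
    - [0.124,0.001,-0.003,0,0,0,0]
    - [0.124,0.001,-0.003,0,0,0,0]
    - [0.124,0.001,-0.003,0,0,0,0]
    - [0.124,0.001,-0.003,0,0,0,0]
    - [0.124,0.001,-0.003,0,0,0,0]

```text
time: 3.1
tool_pos: [0.4793, -0.324, 0.0082]
tcp_rot: [-2.199, 0.048, 2.198]
wrist_force: [-1.0, 1.6, 6.5]
width: 0.16
```

Call:
jog_arm:
  rows:
    - [-0.01,0,0,0,0,0,0]
    - [-0.03,0,0,0,0,0,0]
    - [-0.07,0,0,0,0,0,0]
    - [-0.12,0,0,0,0,0,0]
    - [-0.17,0,0,0,0,0,0]
    - [-0.19,0,0,0,0,0,0]
    - [-0.19,0,0,0,0,0,0]
    - [-0.19,0,0,0,0,0,0]

```text
time: 3.9
tool_pos: [0.4783, -0.3236, 0.197]
tcp_rot: [-2.197, 0.046, 2.199]
wrist_force: [-0.1, 0.7, -6.1]
width: 0.16
```

```bash
python3 - <<'E'
from h import *
s=monitor.read_state(); im=imaging.read_camera('wrist'); sd=imaging.read_camera('side')
print(s['time'],s['width'],s['tool_pos'],s['wrist_force'],s['torque'])
cv2.imwrite('pics/w2.png',np.vstack([im[:260],sd[60:400]]))
print(proj('side',s['tool_pos']))
E
```

```text
3.9 0.16046775785714834 [ 0.4783 -0.3236  0.197 ] [-0.0913  0.6883 -6.1386] [ 0.017   0.0307 -0.0588]
(np.float64(308.90839638256125), np.float64(299.212126614547))
```

View pics/w2.png

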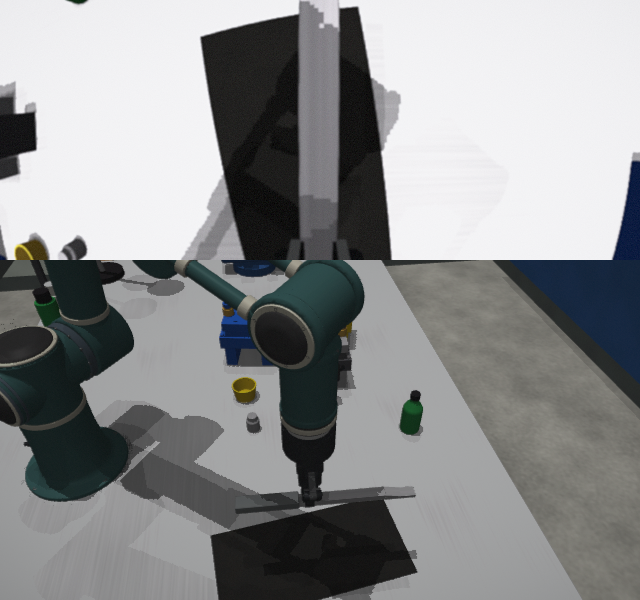

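```bash
python3 - <<'E'
from h import *
s=monitor.read_state(); M=R.from_rotvec(s['tcp_rot']).as_matrix(); p=s['tool_pos']; b=-M[:,2]
print('bar dir',b)
for dz in(0.,.005,-.005,-.01): print(dz,'tip',proj('side',p+b*.176+[0,0,dz]),'hand',proj('side',p-b*.114+[0,0,dz]))
# target: tool z = -bar heading 1.515
h=1.515; d=np.array([np.cos(h),np.sin(h),0]); x=np.array([0,0,-1.]); z=-d; T=np.stack([x,np.cross(z,x),z],1)
F=np.array([.581,.122]) # fulcrum ridge
ctr=np.array([.5877,.2178])
tip=ctr-d[:2]*.095; lat=(F-ctr)@np.array([-d[1],d[0]]); print('lateral',lat)
g=ctr-d[:2]*(.05+.040+.175)  # tip 40mm before face, over ridge
P=np.array([*g,.150]); print(P,'shift',M.T@(P-p),'turn',R.from_matrix(M.T@T).as_rotvec())
E
```

```text
bar dir [ 0.999  -0.0443 -0.0046]
0.0 tip (np.float64(414.55269489589824), np.float64(289.98850491868694)) hand (np.float64(236.4545584733386), np.float64(306.31362152666014))
0.005 tip (np.float64(415.00196538153176), np.float64(288.11807461379453)) hand (np.float64(236.1142847052406), np.float64(304.4408664832122))
-0.005 tip (np.float64(414.1073066278143), np.float64(291.84277253854407)) hand (np.float64(236.79177289200834), np.float64(308.1695389158171))
-0.01 tip (np.float64(413.6657504734708), np.float64(293.6810860686021)) hand (np.float64(237.1259690358167), np.float64(310.0088447116069))
lateral 0.0013470583646524696
[ 0.5729 -0.0468  0.15  ] shift [ 0.0456 -0.2798 -0.0836] turn [-1.5593  0.0002  0.0071]
```

Call:
jog_arm:
  rows:
    - [0,-0.01,-0.003,-0.05,0,0,0]
    - [0,-0.025,-0.008,-0.14,0,0,0]
    - [0,-0.05,-0.015,-0.26,0,0,0]
    - [0,-0.075,-0.023,-0.4,0,0,0]
    - [0,-0.1,-0.03,-0.54,0,0,0]
    - [0,-0.125,-0.038,-0.68,0,0,0]
    - [0,-0.15,-0.045,-0.82,0,0,0]
    - [0,-0.175,-0.053,-0.96,0,0,0]
    - [0,-0.2,-0.06,-1.1,0,0,0]
    - [0,-0.225,-0.068,-1.24,0,0,0]
    - [0,-0.25,-0.075,-1.37,0,0,0]
    - [0,-0.268,-0.08,-1.48,0,0,0]
    - [0,-0.276,-0.083,-1.54,0,0,0]
    - [0,-0.28,-0.084,-1.56,0,0.004,0]
    - [0,-0.28,-0.084,-1.56,0,0.004,0]
    - [0,-0.28,-0.084,-1.56,0,0.004,0]
    - [0,-0.28,-0.084,-1.56,0,0.004,0]

```text
time: 5.7
tool_pos: [0.5731, -0.0474, 0.195]
tcp_rot: [1.251, 1.185, -1.252]
wrist_force: [0.8, -0.1, -4.1]
width: 0.16
```

```bash
cat > t.py <<'E'
from h import *
def targ(ins,z,pitch=0,h=1.515,lat=0,s=None):
    s=s or monitor.read_state(); M=R.from_rotvec(s['tcp_rot']).as_matrix(); p=s['tool_pos']
    d=np.array([np.cos(h),np.sin(h),0]); x=np.array([0,0,-1.]); zz=-d; T=np.stack([x,np.cross(zz,x),zz],1)
    ctr=np.array([.5877,.2178]); g=ctr-d[:2]*(.05-ins+.175)+lat*np.array([-d[1],d[0]])
    print(s['time'],'at',p,'F',s['wrist_force'],s['torque'],'w',s['width'],'dir',-M[:,2])
    c=ctr-d[:2]*.05; t=p-M[:,2]*.175; print('tip ins',(t[:2]-c)@d[:2],'lat',(t[:2]-c)@np.array([-d[1],d[0]]),'tipz-ref',t[2])
    print('shift',M.T@(np.array([*g,z])-p),'turn',R.from_matrix(M.T@T).as_rotvec())
E
python3 - <<'E'
from t import *
targ(-.04,.15)
s=monitor.read_state(); im=imaging.read_camera('wrist'); sd=imaging.read_camera('side'); tp=imaging.read_camera('top')
cv2.imwrite('pics/w3.png',np.vstack([np.hstack([cv2.resize(sd[90:240,260:390],None,fx=3,fy=3),cv2.resize(tp[140:290,200:336],None,fx=3,fy=3)[:, :408]]),np.pad(im[:150],((0,0),(0,390+408-640),(0,0)))]))
E
```

```text
5.7 at [ 0.5731 -0.0474  0.195 ] F [ 0.8172 -0.1446 -4.1336] [-0.0725  0.01    0.0143] w 0.1597373587434242 dir [0.0565 0.9984 0.0017]
tip ins -0.040571460610707676 lat -0.00029650487564449626 tipz-ref 0.19533841168118135
shift [ 0.0451 -0.     -0.0005] turn [-0.0007 -0.0017  0.0031]
```

View pics/w3.png

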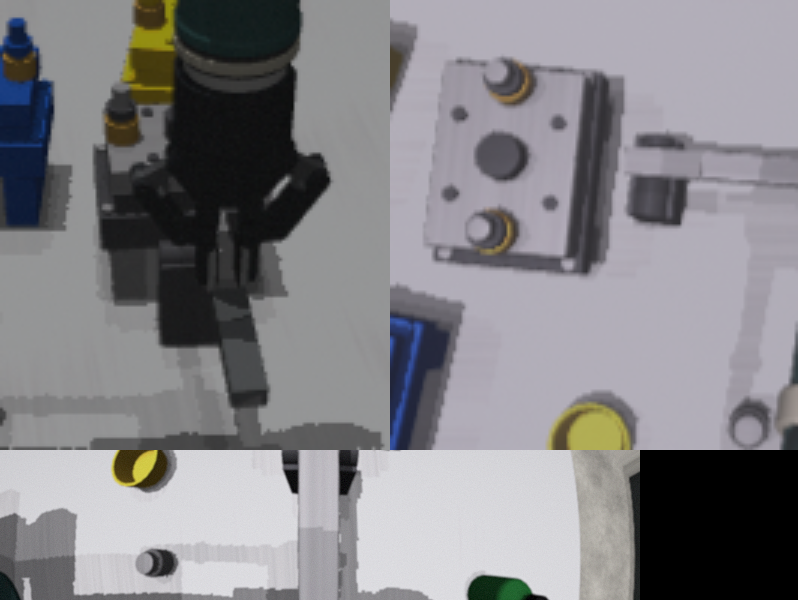

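Call:
jog_arm:
  rows:
    - [0.02,0,-0.002,0,0,0,0]
    - [0.05,0,-0.005,0,0,0,0]
    - [0.075,0,-0.006,0,0,0.002,0]
    - [0.085,0,-0.006,0,0,0.002,0]
    - [0.085,0,-0.006,0,0,0.002,0]
    - [0.085,0,-0.006,0,0,0.002,0]
    - [0.085,0,-0.006,0,0,0.002,0]

```text
time: 6.55
tool_pos: [0.5753, -0.0415, 0.1127]
tcp_rot: [1.253, 1.18, -1.247]
wrist_force: [-0.4, -0.4, -5.2]
width: 0.156
```

```bash
python3 - <<'E'
from t import *
print(onz('top',279,193.3,.193))
targ(-.03,.107)
E
```

```text
[0.5818 0.1262 0.193 ]
6.55 at [ 0.5753 -0.0415  0.1127] F [-0.4271 -0.4459 -5.1696] [-0.0135 -0.0654  0.0103] w 0.15563082696906713 dir [0.0565 0.9984 0.0015]
tip ins -0.034604547963098524 lat -0.002186976195944325 tipz-ref 0.11294976232359422
shift [ 0.0057 -0.0021 -0.0046] turn [-0.0007 -0.0015 -0.0036]
```

Call:
jog_arm:
  rows:
    - [0.002,-0.001,0,0,0,0,0]
    - [0.004,-0.001,0,0,0,0,0]
    - [0.005,-0.002,0,0,0,0,0]
    - [0.006,-0.002,0,0,0,0,0]
    - [0.006,-0.002,0,0,0,0,0]

```text
time: 7.05
tool_pos: [0.573, -0.0414, 0.1064]
tcp_rot: [1.253, 1.181, -1.248]
wrist_force: [-0.1, -0.1, -4.6]
width: 0.157
```

Call:
jog_arm:
  rows:
    - [0.001,0,0,0,0,0,0]
    - [0.001,0,0,0,0,0,0]
    - [0.001,0,0,0,0,0,0]

```text
time: 7.35
tool_pos: [0.573, -0.0413, 0.1053]
tcp_rot: [1.253, 1.181, -1.248]
wrist_force: [0.1, 0.0, -5.3]
width: 0.159
```

Call:
jog_arm:
  rows:
    - [0.001,0,0,0,0,0,0]
    - [0.001,0,0,0,0,0,0]
    - [0.001,0,0,0,0,0,0]

```text
time: 7.65
tool_pos: [0.5731, -0.0413, 0.1044]
tcp_rot: [1.253, 1.181, -1.248]
wrist_force: [0.7, -0.3, -4.2]
width: 0.162
```

Call:
jog_arm:
  rows:
    - [0.001,0,0,0,0,0,0]
    - [0.001,0,0,0,0,0,0]
    - [0.001,0,0,0,0,0,0]

```text
time: 7.95
tool_pos: [0.5731, -0.0414, 0.1035]
tcp_rot: [1.253, 1.181, -1.248]
wrist_force: [-0.0, -1.5, -4.5]
width: 0.155
```

Call:
jog_arm:
  rows:
    - [0.001,0,0,0,0,0,0]
    - [0.001,0,0,0,0,0,0]
    - [0.001,0,0,0,0,0,0]

```text
time: 8.25
tool_pos: [0.5732, -0.0414, 0.1025]
tcp_rot: [1.253, 1.181, -1.248]
wrist_force: [-0.2, 0.6, -3.4]
width: 0.163
```

```bash
python3 - <<'E'
from t import *
targ(.018,.107)
E
```

```text
8.25 at [ 0.5732 -0.0414  0.1025] F [-0.2021  0.5933 -3.4188] [0.0793 0.0289 0.0565] w 0.16274333305631722 dir [0.0565 0.9984 0.0016]
tip ins -0.03459684527797262 lat -6.182769682861856e-05 tipz-ref 0.10275371430717735
shift [-0.0044  0.     -0.0526] turn [-0.0007 -0.0016 -0.0031]
```

Call:
jog_arm:
  rows:
    - [0.001,0,0,0,0,0,0]
    - [0.001,0,0,0,0,0,0]
    - [0.001,0,0,0,0,0,0]

```text
time: 8.55
tool_pos: [0.5732, -0.0414, 0.1015]
tcp_rot: [1.253, 1.181, -1.248]
wrist_force: [-1.0, 0.1, -3.6]
width: 0.156
```

```bash
python3 - <<'E'
from t import *
targ(.018,.107)
E
```

```text
8.55 at [ 0.5732 -0.0414  0.1015] F [-1.0449  0.1188 -3.6139] [0.0785 0.0359 0.0232] w 0.15570664461626973 dir [0.0565 0.9984 0.0016]
tip ins -0.034605079639076455 lat -0.00011710066964555322 tipz-ref 0.10180117749497605
shift [-0.0054 -0.     -0.0526] turn [-0.0007 -0.0016 -0.0032]
```

Call:
jog_arm:
  rows:
    - [0.001,0,0,0,0,0,0]
    - [0.002,0,0,0,0,0,0]
    - [0.002,0,0,0,0,0,0]

```text
time: 8.85
tool_pos: [0.5733, -0.0414, 0.0995]
tcp_rot: [1.254, 1.18, -1.248]
wrist_force: [-0.1, -1.0, -2.4]
width: 0.164
```

```bash
python3 - <<'E'
from t import *
targ(.018,.107)
sd=imaging.read_camera('side'); tp=imaging.read_camera('top')
cv2.imwrite('pics/w4.png',np.hstack([cv2.resize(sd[110:220,280:380],None,fx=4,fy=4,interpolation=2),cv2.resize(tp[145:255,230:330],None,fx=4,fy=4,interpolation=2)]))
E
```

```text
8.85 at [ 0.5733 -0.0414  0.0995] F [-0.114  -0.9968 -2.4074] [0.1449 0.0443 0.0732] w 0.1640422249137882 dir [0.0566 0.9984 0.0016]
tip ins -0.03464902031525962 lat -0.00021395234940801866 tipz-ref 0.0997681856776008
shift [-0.0074 -0.0001 -0.0527] turn [-0.0009 -0.0016 -0.0034]
```

View pics/w4.png

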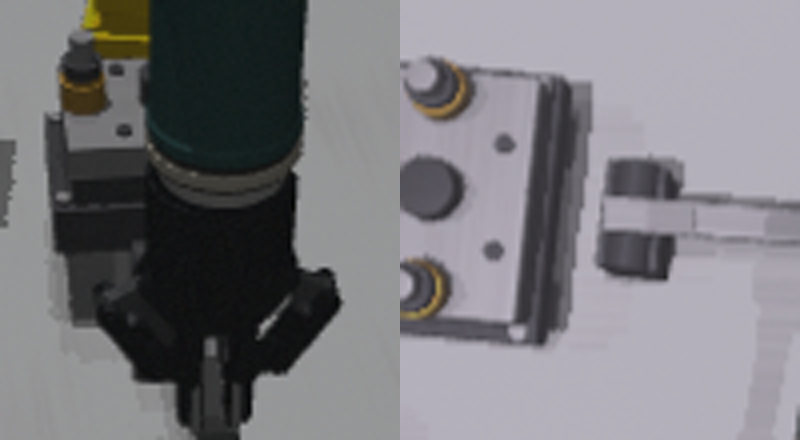

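The crop shows the bar tip (about (605,213) in the right half) lying across the middle of the ridge, square to the front. There is light contact with the fulcrum. Next I back off to light contact and slide in.

Call:
jog_arm:
  rows:
    - [-0.003,0,0,0,0,0,0]
    - [-0.003,0,-0.005,0,0,0,0]
    - [-0.003,0,-0.012,0,0,0,0]
    - [-0.003,0,-0.019,0,0,0,0]
    - [-0.003,0,-0.026,0,0,0,0]
    - [-0.003,0,-0.032,0,0,0,0]
    - [-0.003,0,-0.038,0,0,0,0]
    - [-0.003,0,-0.041,0,0,0,0]
    - [-0.003,0,-0.041,0,0,0,0]

```text
time: 9.85
tool_pos: [0.5757, 0.0004, 0.1027]
tcp_rot: [1.254, 1.181, -1.247]
wrist_force: [0.6, 0.5, -3.1]
width: 0.157
```

```bash
python3 - <<'E'
from t import *
targ(.018,.1025)
E
```

```text
9.85 at [0.5757 0.0004 0.1027] F [ 0.633   0.4543 -3.0645] [ 0.3358  0.0344 -0.0301] w 0.15736457886369923 dir [0.0561 0.9984 0.0023]
tip ins 0.007227322745230913 lat -0.0001826546375574326 tipz-ref 0.10310785361340824
shift [ 0.0002 -0.0001 -0.0108] turn [-0.0004 -0.0023 -0.0035]
```

Call:
jog_arm:
  rows:
    - [0,0,-0.004,0,0,0,0]
    - [0,0,-0.008,0,0,0,0]
    - [0,0,-0.011,0,0,0,0]
    - [0,0,-0.011,0,0,0,0]
    - [0,0,-0.011,0,0,0,0]

```text
time: 10.35
tool_pos: [0.5764, 0.0118, 0.1028]
tcp_rot: [1.254, 1.181, -1.246]
wrist_force: [0.6, 1.6, -2.7]
width: 0.157
```

```bash
python3 - <<'E'
from t import *
targ(.018,.1025)
sd=imaging.read_camera('side'); tp=imaging.read_camera('top')
cv2.imwrite('pics/w5.png',np.hstack([cv2.resize(sd[110:220,280:380],None,fx=4,fy=4,interpolation=2),cv2.resize(tp[145:255,230:330],None,fx=4,fy=4,interpolation=2)]))
E
```

```text
10.35 at [0.5764 0.0118 0.1028] F [ 0.5578  1.6157 -2.7359] [0.3971 0.0012 0.0006] w 0.15737315699318946 dir [0.0562 0.9984 0.0031]
tip ins 0.01870489626107095 lat -0.000304274123888436 tipz-ref 0.10334901744592213
shift [ 0.0003 -0.0002  0.0007] turn [-0.0005 -0.0031 -0.0037]
```

View pics/w5.png

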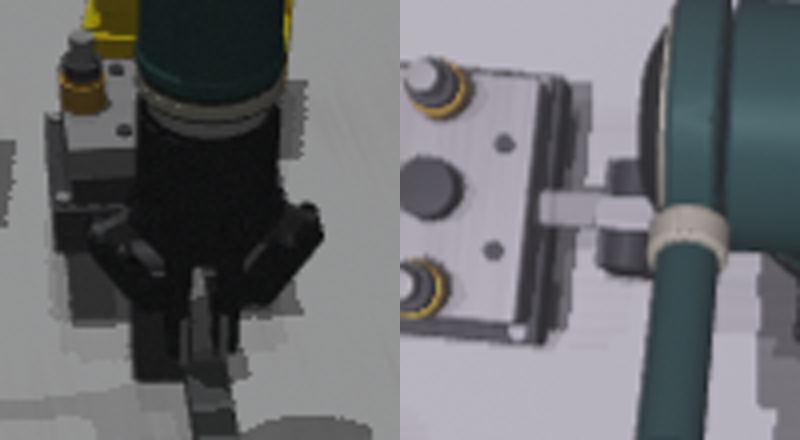

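The bar is under the shoe: the face is at (540,208) and the step at (600,210) in the right half, which gives about 18 mm inserted, matching the arm's own reading. Now I lever.

Call:
jog_arm:
  rows:
    - [0.002,0,0,0,0.02,0,0]
    - [0.004,0,0,0,0.04,0,0]
    - [0.007,0,0,0,0.06,0,0]
    - [0.009,0,0,0,0.08,0,0]
    - [0.009,0,0,0,0.08,0,0]

```text
time: 10.95
tool_pos: [0.5761, 0.0111, 0.0933]
tcp_rot: [1.316, 1.239, -1.207]
wrist_force: [0.0, 0.4, -1.4]
width: 0.158
```

Call:
jog_arm:
  rows:
    - [0.0015,0,0,0,0.01,0,0]
    - [0.0022,0,0,0,0.02,0,0]
    - [0.0022,0,0,0,0.02,0,0]

```text
time: 11.25
tool_pos: [0.5762, 0.011, 0.091]
tcp_rot: [1.332, 1.253, -1.197]
wrist_force: [0.2, 0.2, -2.2]
width: 0.16
```

```bash
python3 - <<'E'
from t import *
targ(.018,.1025)
E
```

```text
11.25 at [0.5762 0.011  0.091 ] F [ 0.2152  0.2103 -2.1686] [ 0.2754 -0.0306  0.0042] w 0.15966985747234771 dir [0.0576 0.9929 0.1041]
tip ins 0.016971593273908177 lat -0.00037320552607629677 tipz-ref 0.10923730180447674
shift [-0.0114  0.     -0.0013] turn [-0.0023 -0.1043 -0.0029]
```

Call:
jog_arm:
  rows:
    - [0.0012,0,0,0,0.01,0,0]
    - [0.0024,0,0,0,0.02,0,0]
    - [0.0024,0,0,0,0.02,0,0]

```text
time: 11.55
tool_pos: [0.5765, 0.0113, 0.0897]
tcp_rot: [1.347, 1.268, -1.185]
wrist_force: [-2.6, 0.2, 5.0]
width: 0.156
```

Call:
jog_arm:
  rows:
    - [0.0012,0,0,0,0.01,0,0]
    - [0.0024,0,0,0,0.02,0,0]
    - [0.0024,0,0,0,0.02,0,0]

```text
time: 11.85
tool_pos: [0.5767, 0.0114, 0.0892]
tcp_rot: [1.363, 1.283, -1.173]
wrist_force: [-4.9, -0.7, 10.2]
width: 0.159
```

Call:
jog_arm:
  rows:
    - [0.0012,0,0,0,0.01,0,0]
    - [0.0024,0,0,0,0.02,0,0]
    - [0.0024,0,0,0,0.02,0,0]

```text
time: 12.15
tool_pos: [0.5768, 0.0115, 0.0889]
tcp_rot: [1.377, 1.298, -1.161]
wrist_force: [-6.2, -0.1, 11.3]
width: 0.161
```

```bash
python3 - <<'E'
from t import *
targ(.018,.1025)
E
```

```text
12.15 at [0.5768 0.0115 0.0889] F [-6.1988 -0.1272 11.3088] [-0.0219  1.055   0.3223] w 0.1609046086051075 dir [0.055  0.9847 0.1655]
tip ins 0.015988913734103532 lat -0.0006101466881732477 tipz-ref 0.11791474216775294
shift [-0.0134 -0.0006 -0.0018] turn [-0.0003 -0.1663 -0.0036]
```

Call:
jog_arm:
  rows:
    - [0.002,-0.0005,0,0,0,0,0]
    - [0.003,-0.0005,0,0,0,0,0]
    - [0.004,-0.0005,0,0,0.01,0,0]
    - [0.004,-0.0005,0,0,0.01,0,0]

```text
time: 12.55
tool_pos: [0.5769, 0.0116, 0.0883]
tcp_rot: [1.384, 1.304, -1.154]
wrist_force: [-8.7, -1.7, 17.6]
width: 0.157
```

```bash
python3 - <<'E'
from t import *
targ(.018,.1025)
E
```

```text
12.55 at [0.5769 0.0116 0.0883] F [-8.7431 -1.7097 17.556 ] [-0.0446  1.38    0.3126] w 0.15708866198671959 dir [0.0534 0.9831 0.1753]
tip ins 0.015801467304281572 lat -0.0004438359616523894 tipz-ref 0.11897174201917704
shift [-0.0141 -0.0006 -0.002 ] turn [ 0.0011 -0.1762 -0.0046]
```

Call:
jog_arm:
  rows:
    - [0.003,-0.001,0,0,0,0,0]
    - [0.005,-0.002,0,0,0,0,0]
    - [0.006,-0.002,0,0,0,0,0]
    - [0.006,-0.002,0,0,0,0,0]

```text
time: 12.95
tool_pos: [0.577, 0.0118, 0.0867]
tcp_rot: [1.384, 1.301, -1.15]
wrist_force: [-6.8, -3.4, 18.9]
width: 0.162
```

```bash
python3 - <<'E'
from t import *
targ(.018,.1025)
E
```

```text
12.95 at [0.577  0.0118 0.0867] F [-6.8256 -3.4153 18.9415] [-0.156   1.2091  0.2973] w 0.16230380017060167 dir [0.0515 0.9833 0.1745]
tip ins 0.016012913202854258 lat -0.0002482960405855265 tipz-ref 0.11728086776245639
shift [-0.0156 -0.0007 -0.0021] turn [ 0.0027 -0.1754 -0.009 ]
```

Call:
jog_arm:
  rows:
    - [0.004,-0.001,0,0,0.01,0,0]
    - [0.006,-0.002,0,0,0.01,0,0]
    - [0.007,-0.002,0,0,0.02,0,0]
    - [0.007,-0.002,0,0,0.02,0,0]

```text
time: 13.35
tool_pos: [0.5775, 0.012, 0.0844]
tcp_rot: [1.399, 1.312, -1.134]
wrist_force: [-7.1, -4.1, 20.3]
width: 0.159
```

Call:
jog_arm:
  rows:
    - [0.004,-0.001,0,0,0.01,0,0]
    - [0.006,-0.002,0,0,0.01,0,0]
    - [0.007,-0.002,0,0,0.02,0,0]
    - [0.007,-0.002,0,0,0.02,0,0]

```text
time: 13.75
tool_pos: [0.5779, 0.0123, 0.0827]
tcp_rot: [1.414, 1.323, -1.118]
wrist_force: [-8.7, -3.6, 24.5]
width: 0.156
```

```bash
python3 - <<'E'
from t import *
targ(.018,.1025)
E
```

```text
13.75 at [0.5779 0.0123 0.0827] F [-8.67   -3.5622 24.5125] [0.0324 1.476  0.4977] w 0.15562404247204295 dir [0.0462 0.976  0.2128]
tip ins 0.015217430517102374 lat -0.0002451971777205863 tipz-ref 0.11992395308329037
shift [-0.0196 -0.0013 -0.003 ] turn [ 0.0064 -0.2145 -0.0184]
```

Call:
jog_arm:
  rows:
    - [0.004,-0.001,0,0,0.01,0,0]
    - [0.006,-0.002,0,0,0.01,0,0]
    - [0.007,-0.002,0,0,0.01,0,0]
    - [0.007,-0.002,0,0,0.01,0,0]

```text
time: 14.15
tool_pos: [0.5782, 0.0124, 0.0822]
tcp_rot: [1.42, 1.327, -1.108]
wrist_force: [-12.6, -6.6, 32.2]
width: 0.159
```

Call:
jog_arm:
  rows:
    - [0.004,-0.001,0,0,0.01,0,0]
    - [0.006,-0.002,0,0,0.01,0,0]
    - [0.007,-0.002,0,0,0.01,0,0]
    - [0.007,-0.002,0,0,0.01,0,0]

```text
time: 14.55
tool_pos: [0.5784, 0.0124, 0.082]
tcp_rot: [1.426, 1.332, -1.098]
wrist_force: [-14.3, -7.5, 34.5]
width: 0.161
```

```bash
python3 - <<'E'
from t import *
targ(.018,.1025)
E
```

```text
14.55 at [0.5784 0.0124 0.082 ] F [-14.342   -7.4875  34.5187] [-0.1974  2.509   0.5832] w 0.16136842180246422 dir [0.039  0.9724 0.2301]
tip ins 0.014721702989890978 lat 0.000481760275047156 tipz-ref 0.12225192797780651
shift [-0.0203 -0.0016 -0.0034] turn [ 0.0123 -0.2324 -0.0265]
```

Call:
jog_arm:
  rows:
    - [0.004,-0.001,0,0,0,0,0]
    - [0.006,-0.002,0,0,0,0,0]
    - [0.008,-0.003,0,0,0,0,0]
    - [0.008,-0.003,0,0,0,0,0]
    - [0.008,-0.003,0,0,0,0,0]
    - [0.008,-0.003,0,0,0,0,0]

```text
time: 15.15
tool_pos: [0.5785, 0.0125, 0.0818]
tcp_rot: [1.425, 1.328, -1.092]
wrist_force: [-14.8, -8.0, 37.9]
width: 0.159
```

```bash
python3 - <<'E'
from t import *
targ(.018,.1025)
tp=imaging.read_camera('top');sd=imaging.read_camera('side')
cv2.imwrite('pics/w6.png',np.hstack([cv2.resize(sd[110:220,280:380],None,fx=4,fy=4,interpolation=2),cv2.resize(tp[145:255,230:330],None,fx=4,fy=4,interpolation=2)]))
E
```

```text
15.15 at [0.5785 0.0125 0.0818] F [-14.767   -7.9653  37.8512] [-0.2207  2.6005  0.6561] w 0.15908182789857328 dir [0.0355 0.9729 0.2286]
tip ins 0.014818721655865149 lat 0.00107758736794159 tipz-ref 0.12177930806370683
shift [-0.0206 -0.0015 -0.0033] turn [ 0.0153 -0.231  -0.0321]
```

Call:
jog_arm:
  rows:
    - [0.006,-0.003,0,0,0,0,0]
    - [0.008,-0.004,0,0,0,0,0]
    - [0.0092,-0.004,0,0,0,0,0]
    - [0.0092,-0.004,0,0,0,0,0]
    - [0.0092,-0.004,0,0,0,0,0]
    - [0.0092,-0.004,0,0,0,0,0]

```text
time: 15.85
tool_pos: [0.5785, 0.0125, 0.0815]
tcp_rot: [1.425, 1.322, -1.086]
wrist_force: [-16.4, -9.6, 42.8]
width: 0.159
```

```bash
python3 - <<'E'
from t import *
targ(.018,.1025)
E
```

```text
15.85 at [0.5785 0.0125 0.0815] F [-16.4192  -9.6277  42.8481] [-0.1545  2.801   0.4824] w 0.15865235588164195 dir [0.0319 0.9734 0.227 ]
tip ins 0.014906922621485769 lat 0.0016755926961689721 tipz-ref 0.12126740534541236
shift [-0.0208 -0.0014 -0.0033] turn [ 0.018  -0.2294 -0.0396]
```

Call:
jog_arm:
  rows:
    - [-0.002,0,0,0,-0.01,-0.005,0]
    - [-0.005,0,-0.001,0.002,-0.03,-0.01,0]
    - [-0.008,-0.001,-0.001,0.005,-0.06,-0.02,0]
    - [-0.012,-0.001,-0.002,0.01,-0.1,-0.03,0]
    - [-0.015,-0.001,-0.002,0.015,-0.14,-0.035,0]
    - [-0.018,-0.001,-0.003,0.018,-0.18,-0.04,0]
    - [-0.0205,-0.001,-0.003,0.018,-0.21,-0.04,0]
    - [-0.0205,-0.001,-0.003,0.018,-0.21,-0.04,0]
    - [-0.0205,-0.001,-0.003,0.018,-0.21,-0.04,0]

```text
time: 16.75
tool_pos: [0.5763, 0.0113, 0.1016]
tcp_rot: [1.264, 1.198, -1.24]
wrist_force: [-0.7, -0.0, -2.8]
width: 0.164
```

```bash
python3 - <<'E'
from t import *
targ(-.045,.1035)
E
```

```text
16.75 at [0.5763 0.0113 0.1016] F [-0.6692 -0.0183 -2.773 ] [ 0.2832 -0.0367  0.0004] w 0.1636678446033329 dir [0.0549 0.9983 0.0205]
tip ins 0.01816246357580136 lat 2.8041215198859456e-05 tipz-ref 0.10513148936899393
shift [-0.0032 -0.0002  0.0631] turn [ 0.0009 -0.0205  0.0012]
```

Call:
jog_arm:
  rows:
    - [-0.001,0,0.003,0,-0.005,0,0]
    - [-0.001,0,0.01,0,-0.01,0,0]
    - [-0.001,0,0.02,0,-0.01,0,0]
    - [-0.001,0,0.03,0,-0.01,0,0]
    - [-0.001,0,0.042,0,-0.01,0,0]
    - [-0.002,0,0.055,0,-0.01,0,0]
    - [-0.005,0,0.065,0,-0.01,0,0]
    - [-0.02,0,0.075,0,-0.01,0,0]
    - [-0.05,0,0.08,0,-0.01,0,0]
    - [-0.09,0,0.08,0,-0.01,0,0]
    - [-0.1,0,0.08,0,-0.01,0,0]
    - [-0.1,0,0.08,0,-0.01,0,0]

```text
time: 17.95
tool_pos: [0.574, -0.0714, 0.2033]
tcp_rot: [1.259, 1.185, -1.241]
wrist_force: [0.5, -0.3, -4.9]
width: 0.161
```

```bash
python3 - <<'E'
from h import *
s=monitor.read_state(); M=R.from_rotvec(s['tcp_rot']).as_matrix(); p=s['tool_pos']
tp=imaging.read_camera('top');sd=imaging.read_camera('side')
cv2.imwrite('pics/w7.png',np.vstack([np.hstack([cv2.resize(sd[110:190,280:365],None,fx=4,fy=4,interpolation=2),cv2.resize(tp[150:230,205:310],None,fx=4,fy=4,interpolation=2)]),np.pad(sd[150:400],((0,0),(0,760-640),(0,0)))]))
print(s['time'],p,s['wrist_force'],s['torque'],-M[:,2])
h=-.042; d=np.array([np.cos(h),np.sin(h),0]); x=np.array([0,0,-1.]); z=-d; T=np.stack([x,np.cross(z,x),z],1)
print('shift',M.T@(np.array([.490,-.322,.195])-p),'turn',R.from_matrix(M.T@T).as_rotvec())
for k in(.175,-.115): print(proj('side',p-M[:,2]*k))
E
```

```text
17.95 [ 0.574  -0.0714  0.2033] [ 0.456  -0.329  -4.9489] [-0.1091 -0.026   0.0176] [0.0551 0.9984 0.0096]
shift [ 0.0055 -0.0701  0.2549] turn [ 1.5577 -0.0118  0.0032]
(np.float64(326.80345754995164), np.float64(138.7666888587881))
(np.float64(345.9629647685463), np.float64(229.95132299473227))
```

View pics/w7.png

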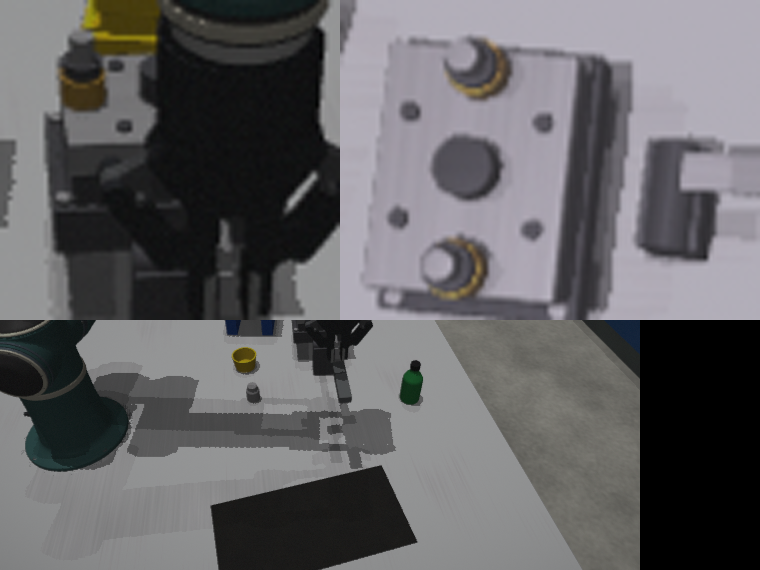

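Call:
jog_arm:
  rows:
    - [0,-0.003,0.01,0.05,0,0,0]
    - [0,-0.008,0.03,0.15,0,0,0]
    - [0,-0.014,0.05,0.29,0,0,0]
    - [0,-0.021,0.075,0.43,0,0,0]
    - [0,-0.028,0.1,0.57,0,0,0]
    - [0,-0.035,0.125,0.71,0,0,0]
    - [0,-0.042,0.15,0.85,0,0,0]
    - [0,-0.049,0.175,0.99,0,0,0]
    - [0,-0.056,0.2,1.13,0,0,0]
    - [0,-0.062,0.225,1.27,0,0,0]
    - [0,-0.067,0.24,1.4,0,0,0]
    - [0,-0.07,0.25,1.5,0,0,0]
    - [0,-0.07,0.255,1.558,-0.01,0.003,0]
    - [0,-0.07,0.255,1.558,-0.01,0.003,0]
    - [0,-0.07,0.255,1.558,-0.01,0.003,0]
    - [0,-0.07,0.255,1.558,-0.01,0.003,0]

```text
time: 19.65
tool_pos: [0.4867, -0.3204, 0.1949]
tcp_rot: [-2.189, 0.04, 2.209]
wrist_force: [-0.1, 0.1, -4.4]
width: 0.157
```

```bash
python3 - <<'E'
from h import *
s=monitor.read_state(); M=R.from_rotvec(s['tcp_rot']).as_matrix(); p=s['tool_pos']
sd=imaging.read_camera('side')
print(s['time'],p,s['wrist_force'],s['torque'],-M[:,2])
cv2.imwrite('pics/w8.png',np.vstack([cv2.resize(sd[270:400,200:440],None,fx=3,fy=3,interpolation=2),np.pad(cv2.resize(sd[95:165,280:365],None,fx=3,fy=3,interpolation=2),((0,0),(0,465),(0,0)))]))
for n,k,dz in(('tiptop',.175,.003),('tipund',.175,-.003),('handtop',-.115,.013),('handund',-.115,-.003)): print(n,proj('side',p-M[:,2]*k+[0,0,dz]))
E
```

```text
19.65 [ 0.4867 -0.3204  0.1949] [-0.078   0.1451 -4.4469] [ 0.0248  0.0306 -0.0435] [ 0.9991 -0.0403 -0.009 ]
tiptop (np.float64(419.13262223183966), np.float64(286.90372542832404))
tipund (np.float64(418.5762193151973), np.float64(289.1375792938082))
handtop (np.float64(240.95201667156635), np.float64(299.41562260973575))
handund (np.float64(241.96530985297358), np.float64(305.44726789183176))
```

View pics/w8.png

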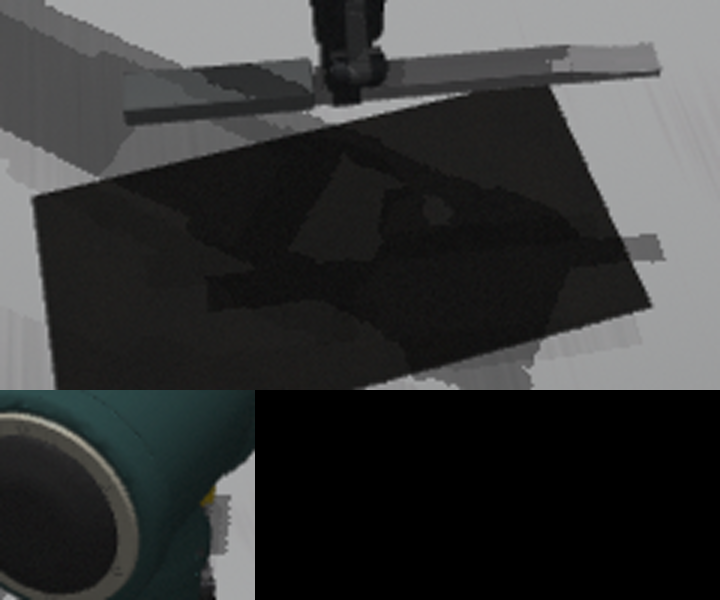

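Call:
jog_arm:
  rows:
    - [0.03,0,0.004,0,0.01,0,0]
    - [0.07,0,0.008,0,0.015,0,0]
    - [0.11,0,0.008,0,0.015,0,0]
    - [0.145,0,0.008,0,0.015,0,0]
    - [0.165,0,0.008,0,0.015,0,0]
    - [0.174,0,0.008,0,0.015,0,0]
    - [0.178,0,0.008,0,0.015,0,0]
    - [0.181,0,0.008,0,0.015,0,0]
    - [0.183,0,0.008,0,0.015,0,0]
    - [0.185,0,0.008,0,0.015,0,0]
    - [0.187,0,0.008,0,0.015,0,0]
    - [0.187,0,0.008,0,0.015,0,0]
    - [0.187,0,0.008,0,0.015,0,0]

```text
time: 21.0
tool_pos: [0.4775, -0.3196, 0.0087]
tcp_rot: [-2.207, 0.041, 2.192]
wrist_force: [0.0, -0.4, -4.2]
width: 0.16
```

```bash
python3 - <<'E'
from h import *
s=monitor.read_state(); print(s['tool_pos'],s['wrist_force'],s['torque'],R.from_rotvec(s['tcp_rot']).as_matrix())
E
```

```text
[ 0.4775 -0.3196  0.0087] [ 0.0234 -0.3802 -4.1683] [ 0.0074  0.0137 -0.03  ] [[ 0.0071 -0.0406 -0.9992]
 [ 0.0029 -0.9992  0.0406]
 [-1.     -0.0032 -0.007 ]]
```

Call:
jog_arm:
  rows:
    - [0.001,0,0,0,0,0,0]
    - [0.002,0,0,0,0,0,0]
    - [0.002,0,0,0,0,0,0]

```text
time: 21.3
tool_pos: [0.4777, -0.3198, 0.0082]
tcp_rot: [-2.207, 0.041, 2.192]
wrist_force: [-3.4, 3.5, 5.8]
width: 0.163
```

Call:
jog_arm:
  rows:
    - [0.001,0,0,0,0,0,0]
    - [0.0015,0,0,0,0,0,0]
    - [0.0015,0,0,0,0,0,0]

```text
time: 21.6
tool_pos: [0.4777, -0.3197, 0.0082]
tcp_rot: [-2.207, 0.041, 2.192]
wrist_force: [-4.8, 3.9, 9.2]
width: 0.162
```

Call:
jog_arm:
  rows:
    - [0,0,0,0,0,0,25]
    - [0,0,0,0,0,0,40]
    - [0,0,0,0,0,0,60]
    - [0,0,0,0,0,0,60]
    - [0,0,0,0,0,0,60]
    - [0,0,0,0,0,0,60]
    - [-0.02,0,0,0,0,0,60]
    - [-0.06,0,0,0,0,0,60]
    - [-0.11,0,0,0,0,0,60]
    - [-0.16,0,0,0,0,0,60]
    - [-0.21,0,0,0,0,0,60]
    - [-0.25,-0.05,0.05,0,0,0,60]
    - [-0.25,0.05,0.05,0,0,0,60]
    - [-0.25,0.1,0.05,0,0,0,60]
    - [-0.25,0.15,0.05,0,0,0,60]
    - [-0.25,0.2,0.05,0,0,0,60]
    - [-0.25,0.2,0.05,0,0,0,60]
    - [-0.25,0.2,0.05,0,0,0,60]

```text
time: 23.4
tool_pos: [0.4168, -0.5225, 0.2562]
tcp_rot: [-2.205, 0.046, 2.192]
wrist_force: [-0.3, 0.5, -0.6]
width: 0.601
```

```bash
python3 - <<'E'
from h import *
s=monitor.read_state(); print(s['time'],s['tool_pos'],s['wrist_force'])
sd=imaging.read_camera('side');tp=imaging.read_camera('top')
old=cv2.imread('pics/side0.png')
cr=lambda a:cv2.resize(a[105:180,285:360],None,fx=3.5,fy=3.5,interpolation=2)
b=cv2.resize(tp,(400,250)); c=cr(sd)
o=np.zeros((600,800,3),np.uint8); o[:250,:400]=b; o[:262,400:662]=c; o[262:524,400:662]=cr(old); o[262:562,:400]=sd[100:400,190:590]
cv2.imwrite('pics/w9.png',o)
E
```

```text
23.4 [ 0.4168 -0.5225  0.2562] [-0.3043  0.5059 -0.5742]
```

View pics/w9.png

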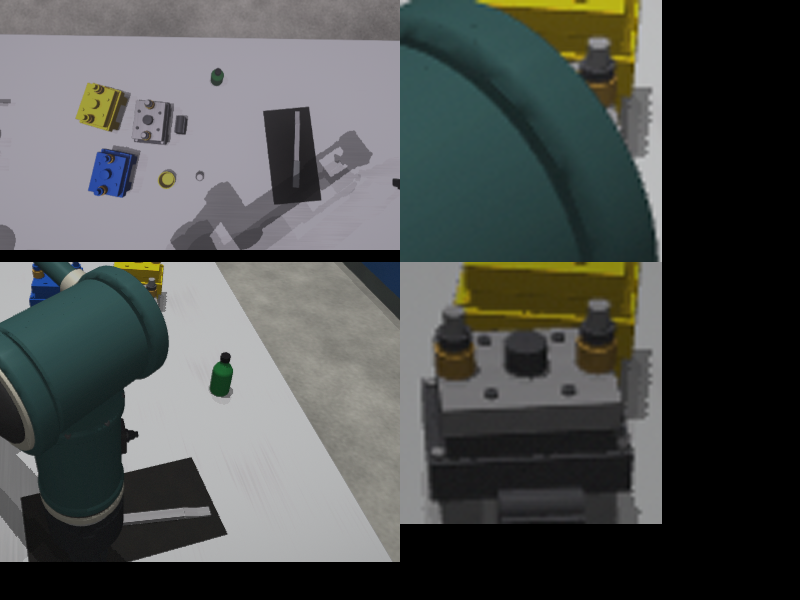

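Call:
jog_arm:
  rows:
    - [0,0.04,0.04,0,0,0,60]
    - [0,0.08,0.08,0,0,0,60]
    - [0,0.12,0.13,0,0,0,60]
    - [0,0.12,0.18,0,0,0,60]
    - [0,0.12,0.23,0,0,0,60]
    - [0,0.12,0.23,0,0,0,60]
    - [0,0.12,0.23,0,0,0,60]
    - [0,0.12,0.23,0,0,0,60]

```text
time: 24.3
tool_pos: [0.1833, -0.6279, 0.2547]
tcp_rot: [-2.205, 0.041, 2.19]
wrist_force: [0.1, -0.2, -0.2]
width: 0.6
```

```bash
python3 - <<'E'
from h import *
s=monitor.read_state(); print(s['time'],s['tool_pos'],s['wrist_force'],s['joint_vel'])
sd=imaging.read_camera('side');tp=imaging.read_camera('top'); old=cv2.imread('pics/side0.png'); ot=cv2.imread('pics/top0.png')
cv2.imwrite('pics/w10.png',sd)
for im in(old,sd): print(cv2.cvtColor(im,6)[138:164,300:345:1].mean(1).astype(int))
print('diff side die',cv2.absdiff(old,sd)[115:175,285:360].mean())
d=np.array([.0566,.9984,0]);c=np.array([.5877,.2178,0])
for z in(.112,.117,.137,.142): print(z,proj('side',c-d*.05+[0,0,z]))
# shift of a shoe top hole patch vs bench
for n,a,b,(u0,u1,v0,v1) in(('side shoe',old,sd,(296,350,132,152)),('side fulcrum',old,sd,(312,340,175,200)),('top hub',ot,tp,(225,250,180,205)),('top fulc',ot,tp,(278,302,180,218))):
    print(n,cv2.phaseCorrelate(np.float32(cv2.cvtColor(a,6)[v0:v1,u0:u1]),np.float32(cv2.cvtColor(b,6)[v0:v1,u0:u1])))
g=cv2.cvtColor(tp,6); m=np.zeros_like(g); m[180:310,455:492]=(g[180:310,455:492]>75)
k=max(cv2.findContours(m,0,2)[0],key=cv2.contourArea); bx=cv2.minAreaRect(k); print(bx,[onz('top',*q,.013) for q in cv2.boxPoints(bx)])
for n,lo,hi,roi in(('bottle',(20,40,0),(70,140,40),(330,365,105,140)),('cup',0,0,0)):
    pass
print('bystander diffs',[cv2.absdiff(ot,tp)[v0:v1,u0:u1].max(2).mean() for u0,u1,v0,v1 in((332,362,105,140),(250,285,270,304),(311,329,273,293))])
E
```

```text
24.3 [ 0.1833 -0.6279  0.2547] [ 0.0716 -0.183  -0.2252] [ 0.0263  0.011  -0.0115  0.0014 -0.0015  0.001 ]
[102 110 107 103 101 106 112 105  75  49  47  47  47  47  47  39  28  24
  24  24  24  27  38  37  28  25]
[110 107 103 101 106 112 103  71  48  47  47  47  47  47  40  32  24  24
  24  24  24  28  38  37  28  25]
diff side die 3.841925925925926
0.112 (np.float64(321.9794360970099), np.float64(154.73356002037337))
0.117 (np.float64(322.00918816874434), np.float64(153.13607541212716))
0.137 (np.float64(322.12989987520496), np.float64(146.6546748956519))
0.142 (np.float64(322.1605109922447), np.float64(145.01106537666513))
side shoe ((-0.13179531799131894, -0.9377264036472912), 1.1418469490828338)
side fulcrum ((0.027232853157318715, 0.45462088016990165), 0.9856576310545206)
top hub ((0.14783808795997722, 0.32638179632574094), 1.0981622772216797)
top fulc ((-0.018733571447311803, 0.03666551634168158), 1.002256093174219)
((474.04656982421875, 239.49472045898438), (9.173798561096191, 119.09660339355469), 0.6661999821662903) [array([ 0.3618, -0.3046,  0.013 ]), array([ 0.6443, -0.3116,  0.013 ]), array([ 0.6444, -0.3336,  0.013 ]), array([ 0.362, -0.326,  0.013])]
bystander diffs [np.float64(0.6838095238095238), np.float64(0.6487394957983194), np.float64(0.6444444444444445)]
```

```bash
python3 -c "
from h import *
d=np.array([.0566,.9984,0]);c=np.array([.5877,.2178,0])
print(proj('side',c-d*.055+[0,0,.096]))
from workcell import finish_job
print(finish_job())"
```

```text
(np.float64(322.1058736652314), np.float64(160.97090628140103))
the job is handed in; nothing more can be done
None
```

The job is handed in: the shoe was levered up to its stop, and the bar is back flat on the mat. The hand-in gives no verdict, so these are my own checks.

**Levering:** I gripped the bar at its middle, laid it across the fulcrum ridge and slid the tip about 18 mm into the gap of the grey steel die set. The shoe moved at about 24 N at the hand. It then came up dead: the hand force rose to about 47 N with only about 1 mm more travel. By lever ratio that is roughly 80 N on the shoe, inside the 52 to 115 N window. I held it there for about 0.3 s.

**Last checks:**
- **Shoe:** the side picture shows it still up, about 3.5 mm above where it started, with its underside near z = 0.117 m. That puts it about 5 mm above shut, so it probably started about 2 mm open. The picture is only good to about 2 mm, so the strength of this check is the hard stop I felt. The fixed lower-shoe edge came out in the picture where the calibration put it.
- **Bar:** in the top picture it lies on the mat, with its middle near (0.477, -0.319) m.
- **Bystanders:** the bottle, cup and socket look unchanged.
- **Robot:** it is well clear of everything, and the clock stood at about 24 s.

**Check that disagreed:** the bar's length came out at 283 mm in the last picture, not 290 mm, probably because the colour threshold cut the tip short.

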